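# Flip down the seeder's kickstand and hold it upright

## Task

The push seeder on the greenhouse bench is leaning over in its wheel dock with its kickstand folded back. Flip the kickstand down until it snaps past its over-centre spring and stays fully down, then take hold of the grip bar on top, raise the seeder from its lean until it stands upright without letting it go over the other way, and finish still gripping the bar so that it cannot tip. Leave the pot, the jug and the tin as they are.

Things in the scene. Friction and masses are not known exactly. Their poses are not given: they have to be found in the camera images.
- dock: Steel wheel dock screwed to the bench, the fixed base of the seeder. Its origin is at bench height, under the middle of the seeder; its y axis is the seeder's length (wheel at +y, kickstand at -y), z up. The seeder tips sideways about the line parallel to this y axis through the point 8 mm above the origin. The dock plate (120 x 200 x 8 mm) lies under the wheel, centred 120 mm along +y.
- frame (a joint): Sideways lean of the seeder in rad about the tipping line: 0 = upright, positive = leaning to the dock's +x side; stops at +0.32 (where it rests at the start) and -0.32. Nothing holds it near 0: when let go it falls to a side; the seeder weighs about 1 kg and carries a 30 mm wide, 170 mm diameter wheel and a black open hopper (85 x 95 mm, its rim 198 mm above the tipping line).
- stand (a joint): Kickstand angle in rad: 0 = folded back, leg level and pointing to -y; 1.65 = fully down (its stop), the foot just over the bench. Over-centre spring: below about 0.85 it pulls back to 0, beyond that it snaps down to 1.65 by itself. Pivot (axis = seeder's sideways x axis): with the seeder upright, 120 mm towards -y from the dock's origin and 125 mm above the tipping line; it leans along with the frame. Needs about 3 to 5 N at the kick peg.
- kick_peg (a point): Centre of the kick peg, a steel cross-bar 12 mm in diameter and 56 mm long (sideways, along x) fixed across the 12 mm round leg, 85 mm from the kickstand's pivot. Push it down from above. The leg ends in a 34 mm wide foot 122 mm from the pivot. Axes turn with the kickstand.
- grip_mid (a point): Centre of the grip bar, a plain round wooden bar 24 mm in diameter and 126 mm long along the seeder's length (y), the highest part of the seeder, 252 mm above the tipping line and 15 mm towards -y from the dock's origin when upright. Two 12 mm steel uprights carry it from below, 55 mm either side of the centre; between and beneath it, 42 mm below the bar's underside, is the hopper's rim. Axes lean with the frame.
- pot: Bystander: black empty nursery pot, 100 mm across the rim and 85 mm high, origin at its underside. Leave it alone.
- jug: Bystander: white plastic bottle, 90 mm diameter, 170 mm high, origin at its underside. Leave it alone.
- seed_tin: Bystander: plain metal tin, 66 mm diameter, 75 mm high, origin at its underside. Leave it alone.

How it is judged:
By the outcome, as a careful person would: the job done as asked, in the order asked, and still so for the second after the job is handed in, while the arm keeps its last pose, push and grip.
It also fails if it takes over 51 s, if anything falls off the work surface, if the arm or the gripper's body presses on something with over 40 N, if the wrist force passes 120 N, or if a joint passes its speed limit or range.

## Robot

A 7-joint arm with a two-finger parallel gripper is mounted at the origin on the work surface. World frame = base frame: x ahead of the robot, y to its left, z up, the work surface at z = 0. Lengths are in m, angles in rad, forces in N, time in s.
With the tool pointing down it reaches from about 0.4 to 0.9 m from the base axis. Payload 5.5 kg.
Tool frame: the origin (TCP) lies midway between the tips of the shut fingers; the grasp point (between the pads) lies 19 mm behind it (manip.grip_depth is the distance from the TCP to the grasp point, in m); z points along the fingers, x is the direction in which the jaws open and shut, and the axes are right-handed (so a half turn about z gives the same grasp; the last joint's range is limited). The gripper opens to 92 mm and grips with 3 to 60 N. Pads are 19 mm wide; open, the fingers measure 130 mm over their backs; the gripper's body (75 mm by 190 mm) begins 47 mm behind the grasp point.
Start: joints at [-0.922, 0.501, -0.427, 1.55, 0.221, 1.138, -0.21], TCP at [0.245, 0.602, 0.227] pointing down, gripper open.
Joint ranges: [-2.88, 2.88], [-0.31, 2.03], [-1.54, 1.56], [0.2, 2.42], [-1.41, 4.55], [0.19, 2.02], [-2.57, 2.57]. Speed limits (rad/s): [2.57, 2.57, 3.14, 3.14, 3.14, 3.14, 3.14].

## Interface

Orientations are given as a unit quaternion [x, y, z, w].
In Python, from bench import manip, effector, viewer gives the robot as it stands. Calls block until the motion is done:
- manip.move_pose(position, orientation): joint-space move of the TCP to a pose.
- manip.servo_line(position, ori=None, vel=0.15): straight line of the TCP; ori=None keeps the orientation; vel is the mean speed in m/s.
- manip.movej(angles): joint-space move.
- effector.open_jaws() and effector.close(f_grip=None): open the fingers fully, or close them until they stop; f_grip is the grip in N (None keeps the last).
- manip.sleep(seconds).
- manip.solve_ik(position, orientation): joint angles nearest the present ones, or None.
- viewer.get_image(name): name is "scene" or "top" or "wrist"; returns the picture (420x560x3 uint8, red, green, blue); there is no depth.
- viewer.get_calibration(name): a dict with "vfov" (degrees; the focal length in pixels is half the picture's height over the tangent of half this angle, whatever the lens; pixels are square), "cx", "cy" (the principal point, pixels), "eye" and "attitude" of the camera in the world. Camera axes: x right, y down, z forward; pixel columns grow to the right and rows downward; lengths in m; the calibration is good to about 2 mm. A picture is of the moment at which its call begins: read the wrist's pose just before it. get_calibration takes no time and is no camera call; for the wrist camera it gives the pose at the moment of the call.
A pose or a line that the arm cannot do raises manip.PlanningError and nothing moves.
- manip.hand_in(): hands the job in, once; it reports no verdict.
Readings, each from a call of its own:
- manip.current_clock(): time.
- manip.current_q(): joint angles.
- manip.current_joint_velocities(): joint speeds.
- manip.current_tau(): joint torques, N m.
- manip.current_tool_pos(): TCP position.
- manip.current_tcp_rot(): TCP orientation.
- manip.current_force(): force on the tool from outside, world axes, zero at the start.
- manip.current_wrist_torque(): the same for the moment, N m.
- manip.current_finger_gap(): finger opening in m.
Only numpy, scipy, OpenCV 4.12 (cv2) and the standard library are available. Lean on these libraries where they do the work, as an engineer would, in place of code of your own. Each camera call takes 0.05 s, during which the arm holds its last target. There are 200 camera calls.

## Working session

There is one attempt and no reset: what is moved stays moved. The work goes in short steps, each a Python script; the robot and the scene stay as the last script left them, time stands still between calls to the robot, and variables do not carry over. Pictures are saved under pics/ and viewed, about 8 in all and at most 12, crops included, and the job is handed in when it is done.

```bash
ls; mkdir -p pics; python3 - <<'E'
from bench import manip, effector, viewer
import cv2
for n in ("scene","top"):
    im=viewer.get_image(n); cv2.imwrite(f"pics/{n}0.png",im[:,:,::-1]); print(n,viewer.get_calibration(n))
print(manip.current_clock(), manip.current_tcp_rot(), manip.grip_depth)
E
```

```text
pics
scene {'vfov': 57.40842695006327, 'cx': 279.6493516246445, 'cy': 211.4319875363726, 'eye': array([ 1.08727903, -0.2276275 ,  1.24007608]), 'attitude': array([ 0.8341288 ,  0.50506083, -0.1162012 , -0.18878553])}
top {'vfov': 45.623167741887116, 'cx': 274.2987647539215, 'cy': 212.60610961817054, 'eye': array([0.24241488, 0.01435137, 1.8947768 ]), 'attitude': array([ 0.7093883 , -0.69673495,  0.07565842, -0.07486285])}
0.1 [ 8.29526812e-01  5.58466158e-01 -7.70235242e-04  4.75214942e-04] 0.0188
```

View pics/scene0.png

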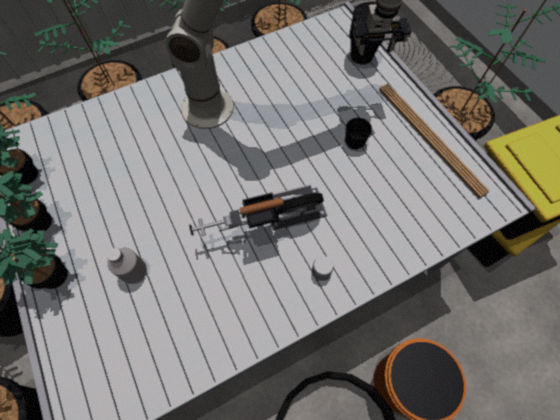

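View pics/top0.png

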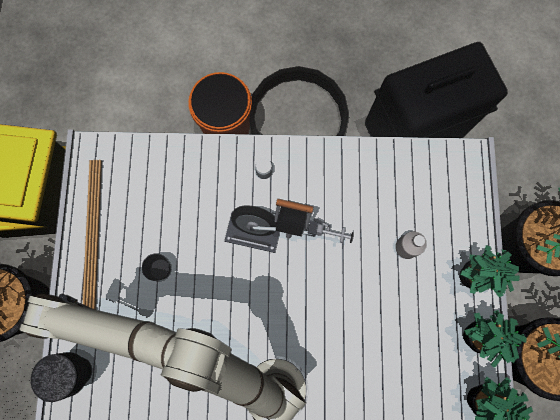

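```bash
python3 - <<'E'
import cv2,numpy as np
a=cv2.imread("pics/top0.png")[185:265,215:365]; b=cv2.imread("pics/scene0.png")[175:265,180:330]
c=np.vstack([cv2.resize(a,None,fx=5,fy=5,interpolation=2)[:300],])
cv2.imwrite("pics/top_c.png",cv2.resize(a,None,fx=5,fy=5,interpolation=2)); cv2.imwrite("pics/scene_c.png",cv2.resize(b,None,fx=5,fy=5,interpolation=2))
E
```

```text
(no output)
```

View pics/top_c.png

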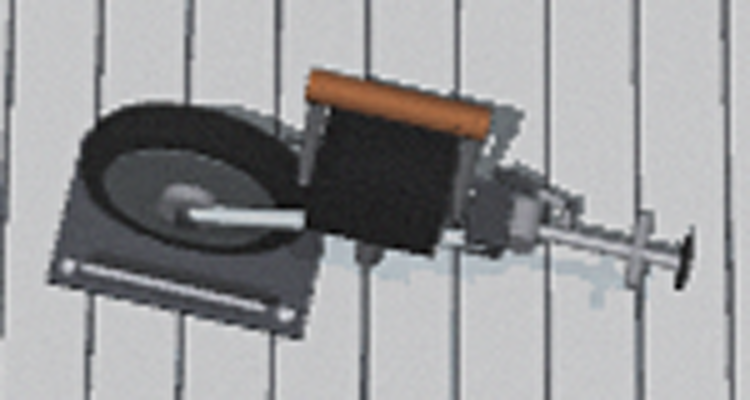

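View pics/scene_c.png

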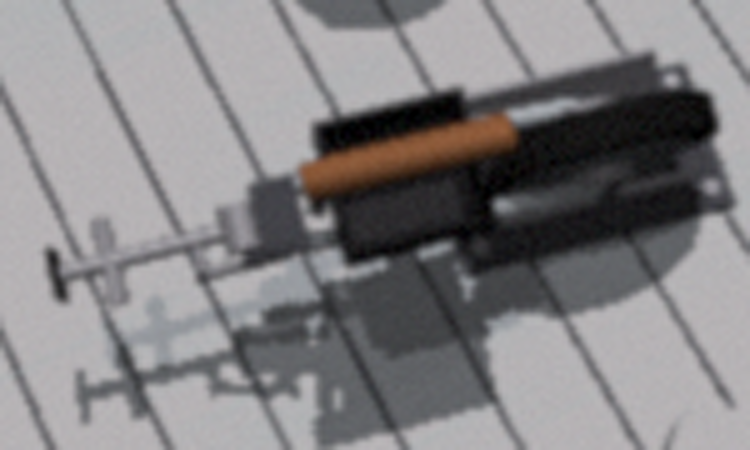

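```bash
cat > h.py <<'E'
import numpy as np
from scipy.spatial.transform import Rotation as R
def proj(c,P):
    f=210/np.tan(np.radians(c["vfov"])/2)
    p=R.from_quat(c["attitude"]).inv().apply(np.asarray(P)-c["eye"])
    return p[:,:2]/p[:,2:]*f+[c["cx"],c["cy"]]
def frame_pt(d,lean,p):   # p: frame coords relative to tipping line; d = x,y,yaw
    q=R.from_euler('y',lean).apply(p)+[0,0,.008]
    return R.from_euler('z',d[2]).apply(q)+[d[0],d[1],0]
def peg(s,off=0): # peg centre in frame coords for stand angle
    return np.array([0,-.120-.085*np.cos(s),.125-.085*np.sin(s)])
BAR=np.array([[0,.048,.252],[0,-.078,.252]])
E
cat > fit.py <<'E'
from h import *
from bench import viewer
from scipy.optimize import least_squares
T=np.array([[317,87],[487,122],[645,215],[632,285],[50,283],[303,337]])/5+[215,185]
S=np.array([[512,135],[308,180],[120,300],[102,222]])/5+[180,175]
ct,cs=viewer.get_calibration("top"),viewer.get_calibration("scene")
def pts(v):
    fp=frame_pt(v[:3],v[3],np.vstack([BAR,peg(0)+[.028,0,0],peg(0)-[.028,0,0]]))
    pl=R.from_euler('z',v[2]).apply([[-.06,.22,.008],[-.06,.02,.008]])+[v[0],v[1],0]
    return np.vstack([fp,pl])
def res(v):
    p=pts(v); return np.r_[(proj(ct,p)-T).ravel(),(proj(cs,p[:4])-S).ravel()]
s=least_squares(res,[.6,0,0,.32],loss='soft_l1'); print(s.x.round(4)); print(res(s.x).reshape(-1,2).round(1)); print(pts(s.x).round(3))
E
python3 fit.py
```

```text
[ 0.5505 -0.0206 -0.199   0.3173]
[[-2.5 -0.7]
 [-0.1  0.1]
 [-0.8  0.1]
 [-0.3 -0.4]
 [-1.3 -0.2]
 [-0.7  0.2]
 [-0.6 -1. ]
 [-2.   1. ]
 [-0.6  1.3]
 [-1.3 -0.2]]
[[ 0.637  0.011  0.247]
 [ 0.612 -0.113  0.247]
 [ 0.574 -0.235  0.118]
 [ 0.522 -0.224  0.135]
 [ 0.535  0.207  0.008]
 [ 0.496  0.011  0.008]]
```

```bash
cat >> h.py <<'E'
D=np.array([.5505,-.0206,-.199]); LEAN=.32
def tool(d,lean,tilt,flip):
    return (R.from_euler('z',d[2])*R.from_euler('y',lean)*R.from_euler('x',tilt)*R.from_euler('x',np.pi)*R.from_euler('z',np.pi*flip))
def push_pose(d,s,tilt,gap,flip):   # gap>0: tip clear of the peg's surface
    q=tool(d,LEAN,tilt,flip); z=np.array([0,np.sin(tilt),-np.cos(tilt)])
    return frame_pt(d,LEAN,peg(s)-(.006+gap)*z), q.as_quat()
def grip_pose(d,lean,up,flip,gd=.0188):
    return frame_pt(d,lean,np.array([0,-.015,.252-gd+up])), tool(d,lean,0,flip).as_quat()
E
python3 - <<'E'
from h import *
from bench import manip
for f in (0,1):
    for s,t,g in ((0,.0,.08),(0,0,.01),(.4,.3,-.002),(.8,.5,-.002),(1.1,.6,-.002),(1.3,.6,-.002),(1.3,.6,.15)):
        q=manip.solve_ik(*push_pose(D,s,t,g,f)); print(f,s,None if q is None else np.round(q,2))
    for l,u in ((.32,.1),(.32,0),(.1,0),(0,0),(-.03,0)):
        q=manip.solve_ik(*grip_pose(D,l,u,f)); print(f,'grip',l,None if q is None else np.round(q,2))
E
```

```text
0 0 [ 0.17  0.66  0.24  1.36 -0.09  1.46  0.21]
0 0 [ 0.17  0.68  0.23  1.47 -0.09  1.31  0.22]
0 0.4 [ 0.31  0.76  0.25  1.49 -0.37  1.33  0.44]
0 0.8 [ 0.35  0.84  0.3   1.5  -0.57  1.38  0.6 ]
0 1.1 [ 0.36  0.88  0.31  1.52 -0.66  1.4   0.66]
0 1.3 [ 0.37  0.87  0.27  1.54 -0.65  1.37  0.64]
0 1.3 [ 0.34  0.87  0.5   1.3  -0.7   1.7   0.65]
0 grip 0.32 [ 0.06  0.64  0.02  1.11 -0.05  1.71 -0.12]
0 grip 0.32 [ 0.05  0.63  0.03  1.33 -0.06  1.5  -0.12]
0 grip 0.1 [-0.07  0.38  0.14  1.67 -0.07  1.2  -0.11]
0 grip 0 [-0.1   0.27  0.14  1.81 -0.04  1.06 -0.14]
0 grip -0.03 [-0.11  0.24  0.14  1.85 -0.03  1.02 -0.16]
1 0 [-0.33  1.07  1.35  1.38 -0.81  1.7  -2.37]
1 0 [-0.37  1.14  1.35  1.5  -0.88  1.62 -2.31]
1 0.4 [-0.22  1.25  1.35  1.51 -1.12  1.8  -2.17]
1 0.8 [-0.15  1.34  1.35  1.52 -1.28  1.95 -2.09]
1 1.1 [-0.08  1.22  1.12  1.54 -1.2   1.84 -2.14]
1 1.3 [-0.1   1.23  1.12  1.56 -1.22  1.83 -2.14]
1 1.3 [ 0.07  1.11  1.13  1.31 -1.09  1.97 -2.24]
1 grip 0.32 [ 0.62  0.96 -1.31  1.08  0.72  1.92  2.5 ]
1 grip 0.32 [ 0.71  1.01 -1.31  1.3   0.75  1.75  2.44]
1 grip 0.1 [ 0.87  0.75 -1.3   1.63  0.67  1.42  2.42]
1 grip 0 [ 0.95  0.61 -1.3   1.78  0.62  1.25  2.43]
1 grip -0.03 [ 0.98  0.56 -1.29  1.82  0.6   1.19  2.44]
```

```bash
python3 - <<'E'
from h import *
from bench import manip,effector,viewer
import cv2
p=manip.current_tool_pos(); manip.servo_line([p[0],p[1],.45],vel=.3)
effector.close(10)
manip.move_pose(*push_pose(D,0,0,.33,0))
manip.servo_line(*push_pose(D,0,0,.12,0),vel=.25)
c=viewer.get_calibration("wrist"); im=viewer.get_image("wrist")
cv2.imwrite("pics/w1.png",im[:,:,::-1])
e=np.vstack([peg(0)+[.028,0,0],peg(0)-[.028,0,0],[0,-.242,.125]]); print(proj(c,frame_pt(D,LEAN,np.vstack([e,BAR]))).round(0))
print(c, manip.current_tool_pos(),manip.current_clock(),manip.current_force().round(1),manip.current_finger_gap())
E
```

```text
Traceback (most recent call last):
bench.PlanningError: the arm cannot take that pose within its joint ranges
```

```bash
cat > a.py <<'E'
from h import *
from bench import manip,effector,viewer
import cv2
for g in (.25,.2,.16):
    try: manip.move_pose(*push_pose(D,0,0,g,0)); print(g); break
    except manip.PlanningError as e: print(g,e)
manip.servo_line(*push_pose(D,0,0,.12,0),vel=.25)
c=viewer.get_calibration("wrist"); im=viewer.get_image("wrist")
cv2.imwrite("pics/w1.png",im[:,:,::-1])
e=np.vstack([peg(0)+[.028,0,0],peg(0)-[.028,0,0],[0,-.242,.125]]); print(proj(c,frame_pt(D,LEAN,np.vstack([e,BAR]))).round(0))
print(c, manip.current_tool_pos(),manip.current_clock(),manip.current_force().round(1),manip.current_finger_gap())
E
python3 - <<'E'
from h import *
from bench import manip
# mid-path clearance check by endpoints only
q0=manip.current_q()
for g in (.25,.2,.16): print(g, manip.solve_ik(*push_pose(D,0,0,g,0)))
print(q0, manip.current_tool_pos())
E
python3 a.py
```

```text
0.25 [ 0.15141552  0.69025093  0.33561524  0.9606803  -0.13850321  1.8315555
  0.23384589]
0.2 [ 0.13974784  0.6674804   0.32772318  1.10084044 -0.12907233  1.71444362
  0.2351914 ]
0.16 [ 0.13210156  0.65951167  0.32508139  1.19779451 -0.1270038   1.62615796
  0.23780809]
[-0.92791673  0.39125558 -0.44767031  1.21115916  0.16583264  1.57439253
 -0.16010608] [0.24439214 0.60157663 0.44998896]
0.25
[[ 317.  197.]
 [ 246.  197.]
 [ 281.  241.]
 [ 284. -560.]
 [ 283.  -50.]]
{'vfov': 58.867143775738704, 'cx': 281.48873127163426, 'cy': 206.73704273369228, 'eye': array([ 0.6505511 , -0.17671279,  0.39909408]), 'attitude': array([ 0.97581237, -0.07475752, -0.16904063,  0.1167339 ])} [ 0.58893055 -0.23747827  0.24823644] 6.4167 [-0.2 -0.6  0.9] 0.0006442322365387285
```

View pics/w1.png

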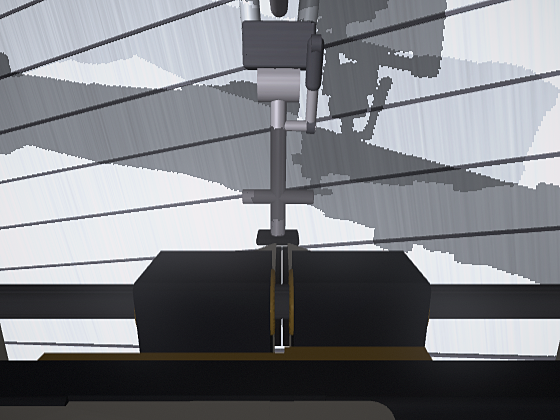

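```bash
sed -i 's/^D=.*/D=np.array([.5485,-.0206,-.199]); LEAN=.32/' h.py; python3 - <<'E'
from h import *
from bench import manip,effector,viewer
import cv2
W=[(0,0,.01),(0,.1,-.001),(.25,.25,-.002),(.5,.5,-.002),(.7,.65,-.002),(.9,.75,-.002),(1.1,.8,-.002)]
cur=manip.current_q()
for w in W: print(manip.solve_ik(*push_pose(D,*w,0)) is not None, end=' ')
for i,w in enumerate(W):
    manip.servo_line(*push_pose(D,*w,0),vel=.15 if i==0 else .05)
    print(w,manip.current_force().round(1),(manip.current_tool_pos()-push_pose(D,*w,0)[0]).round(4),manip.current_clock())
manip.sleep(.3)
im=viewer.get_image("wrist"); im2=viewer.get_image("scene")
print(manip.current_force().round(1))
cv2.imwrite("pics/w2.png",np.hstack([im[:,:,::-1][::,100:460],cv2.resize(im2[175:265,180:330,::-1],None,fx=2.9,fy=2.9)[:, :][:420] if 0 else cv2.copyMakeBorder(cv2.resize(im2[165:275,170:330,::-1],(435,300)),0,120,0,0,0)]))
E
```

```text
True True True True True True True (0, 0, 0.01) [ 0.3  0.3 -0. ] [ 0.0011 -0.0004  0.0011] 7.3083
(0, 0.1, -0.001) [-0.1 -1.6  3.2] [ 0.0002 -0.0019  0.001 ] 7.675
(0.25, 0.25, -0.002) [-0.3 -2.3  1.6] [-0.0002 -0.0003  0.    ] 8.2667
(0.5, 0.5, -0.002) [ 1.4 -0.9  0.1] [ 0.0001  0.0003 -0.0001] 8.8417
(0.7, 0.65, -0.002) [ 1.  -0.2  0.7] [0.0002 0.0007 0.    ] 9.3333
(0.9, 0.75, -0.002) [-0.3  0.5 -0. ] [-0.0005  0.     -0.0005] 9.825
(1.1, 0.8, -0.002) [0.8 0.8 0.8] [-0.0003  0.0002 -0.0003] 10.3167
[-0.2  0.  -1.4]
```

View pics/w2.png

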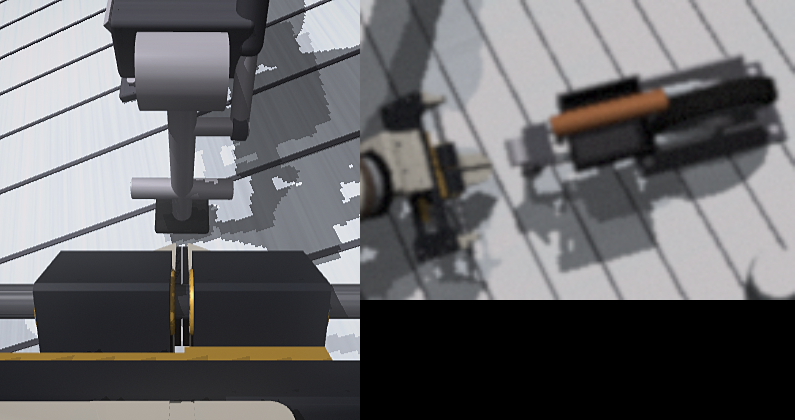

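```bash
python3 - <<'E'
from h import *
from bench import manip,viewer
c=viewer.get_calibration("wrist")
for s in (.0,.8,1.1,1.4,1.5,1.6,1.65,1.7): print(s,(proj(c,frame_pt(D,LEAN,np.vstack([peg(s)-[.028,0,0],peg(s)+[.028,0,0],[0,-.12,.125]])))-[100,0]).round(0).tolist())
E
```

```text
0.0 [[66.0, 326.0], [303.0, 326.0], [184.0, 78.0]]
0.8 [[115.0, 296.0], [251.0, 296.0], [184.0, 78.0]]
1.1 [[124.0, 262.0], [242.0, 262.0], [184.0, 78.0]]
1.4 [[130.0, 225.0], [236.0, 225.0], [184.0, 78.0]]
1.5 [[131.0, 212.0], [235.0, 212.0], [184.0, 78.0]]
1.6 [[132.0, 199.0], [234.0, 199.0], [184.0, 78.0]]
1.65 [[133.0, 192.0], [233.0, 192.0], [184.0, 78.0]]
1.7 [[133.0, 185.0], [233.0, 185.0], [184.0, 78.0]]
```

```bash
python3 - <<'E'
from h import *
from bench import manip,effector,viewer
import cv2
p,q=push_pose(D,1.1,.8,.12,0)
manip.servo_line(p,vel=.25)
g,gq=grip_pose(D,LEAN,.10,0)
for z in (.4,.36,.32):
    try: manip.servo_line([p[0]-.05,p[1],z],gq,vel=.25); print(z);break
    except manip.PlanningError as e: print(e)
effector.open_jaws()
manip.servo_line(g,gq,vel=.2)
c=viewer.get_calibration("wrist"); im=viewer.get_image("wrist")
cv2.imwrite("pics/w3.png",im[:,:,::-1])
print(proj(c,frame_pt(D,LEAN,BAR)).round(0).tolist(), manip.current_clock(),manip.current_finger_gap())
E
```

```text
0.4
[[282.0, 115.0], [282.0, 295.0]] 15.625 0.09193594112963109
```

View pics/w3.png

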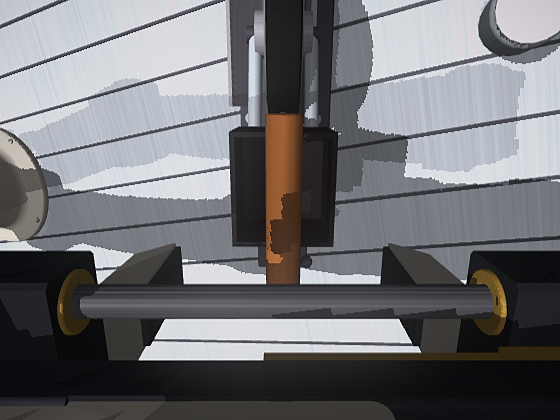

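```bash
python3 - <<'E'
from h import *
from bench import manip,effector,viewer
import cv2
manip.servo_line(grip_pose(D,LEAN,0,0)[0],vel=.1); print(manip.current_force().round(1))
effector.close(35); print(manip.current_finger_gap(),manip.current_force().round(1),manip.current_clock())
if .018<manip.current_finger_gap()<.03:
    for l in np.linspace(LEAN,0,9)[1:]:
        manip.servo_line(*grip_pose(D,l,0,0),vel=.06)
        f=manip.current_force(); print(round(l,2),f.round(1),manip.current_finger_gap().__round__(4),round(manip.current_clock(),2))
        if np.linalg.norm(f)>30: break
    manip.sleep(.5)
    print(manip.current_force().round(1),manip.current_wrist_torque().round(2),manip.current_tool_pos()-grip_pose(D,0,0,0)[0])
c=viewer.get_calibration("wrist"); print(proj(c,frame_pt(D,0,np.vstack([BAR,peg(1.65)]))).round(0).tolist())
im=viewer.get_image("wrist"); t=viewer.get_image("top"); s=viewer.get_image("scene")
A=cv2.resize(im[:,:,::-1],(400,300)); B=cv2.resize(t[175:265,210:360,::-1],(400,240)); C=cv2.resize(s[165:275,170:330,::-1],(400,275))
C=cv2.copyMakeBorder(C,0,300-275,0,0,0);B=cv2.copyMakeBorder(B,0,60,0,0,0)
cv2.imwrite("pics/f.png",np.vstack([np.hstack([A,B]),np.hstack([C,C*0])]))
E
```

```text
[-0.3  0.3  0.7]
0.023574960660342287 [ 2.1 -0.2 -0.6] 17.85
0.28 [ 1.3  0.3 -2. ] 0.023 18.16
0.24 [ 0.4  0.  -2.2] 0.0229 18.47
0.2 [ 1.6  1.3 -3.1] 0.023 18.77
0.16 [ 0.1  1.7 -3. ] 0.0231 19.08
0.12 [-0.1  2.4 -4.3] 0.0229 19.39
0.08 [ 0.9  2.8 -5.6] 0.0228 19.7
0.04 [ 0.9  4.6 -7. ] 0.0229 20.01
0.0 [ 1.3  4.  -7.4] 0.0234 20.32
[ 1.3  4.5 -5.8] [ 0.93 -0.12 -0.12] [ 0.00064899  0.00042341 -0.00029874]
[[281.0, 129.0], [280.0, 408.0], [281.0, 275.0]]
```

View pics/f.png

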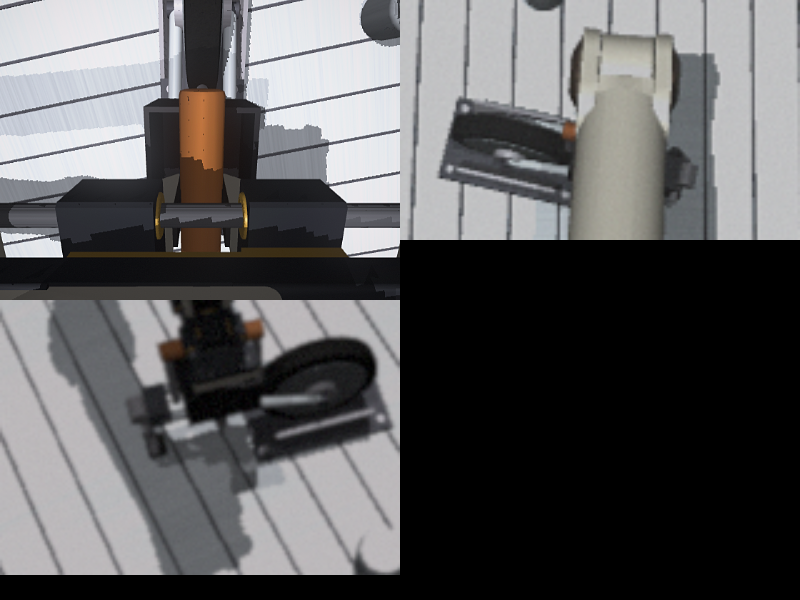

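```bash
python3 - <<'E'
from bench import manip,viewer
import cv2,numpy as np
a=cv2.imread("pics/scene0.png").astype(int); b=viewer.get_image("scene")[:,:,::-1].astype(int)
for n,(u,v) in dict(pot=(358,133),jug=(124,262),tin=(322,267)).items():
    print(n,np.abs(a-b)[v-18:v+18,u-18:u+18].mean().round(1))
print(manip.current_force().round(1),manip.current_finger_gap(),manip.current_clock()); manip.hand_in()
E
```

```text
pot 24.0
jug 4.5
tin 5.5
[ 1.3  4.2 -5.9] 0.023257389154760222 21.0167
the job is handed in; nothing more can be done
```

```bash
python3 - <<'E'
from bench import viewer
import cv2,numpy as np
a=cv2.imread("pics/scene0.png"); b=viewer.get_image("scene")[:,:,::-1]
cv2.imwrite("pics/pot.png",np.hstack([cv2.resize(x[100:170,320:400],None,fx=4,fy=4) for x in (a,b)]))
E
```

```text
the job is handed in; nothing more can be done
```

The seeder now stands upright, held by the grip bar, with the kickstand down. I handed the job in at about 21 s of the 51 s allowed.

- **Kickstand:** I pushed the kick peg along its arc with shut fingers to about 1.1 rad, and it went down the rest of the way by itself. In the wrist image the peg sat where a stand angle of about 1.65 rad predicts. I did not re-measure the angle after raising the seeder; the last scene view still showed the leg down.
- **Raise:** I gripped the bar with 35 N and took it round the tipping arc from 0.32 to 0 rad. The finger gap stayed at about 23 mm on the 24 mm bar. At the end the tool was within 1 mm of the upright pose and the wheel lined up with the bar in the wrist view. Force readings at the waypoints stayed under about 9 N, and the arm is still gripping.
- **Bystanders:** Before-and-after scene images changed little around the jug (4.5) and the tin (5.5), but more around the pot (24.0). That is probably the arm's shadow, which lay beside the pot at the start and has since moved. I could not confirm it, because no pictures are allowed after hand-in. The arm passed near the pot only on the first transfer, from 0.45 m up, and the force reading after that move was about 1 N.

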